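Half-open the bead box shutter

ROBOT

A 7-joint arm with a two-finger parallel gripper is mounted at the origin on the work surface. World frame = base frame: x ahead of the robot, y to its left, z up, the work surface at z = 0. Lengths are in m, angles in rad, forces in N, time in s.
With the tool pointing down it reaches from about 0.375 to 0.925 m from the base axis. Payload 3.1 kg.
Tool frame: the origin (TCP) lies between the finger pads; the fingertips stand 19 mm ahead of it and the grasp point (between the pads) is the TCP; z points along the fingers, y is the line along which they close (so a half turn about z gives the same grasp; the last joint's range is limited). The gripper opens to 85 mm and grips with 20 to 120 N. Pads are 22 mm wide; open, the fingers measure 114 mm over their backs; the gripper's body (76 mm by 85 mm) begins 54 mm behind the grasp point. The pads swing forward as they close: fully open they stand 13 mm farther back than shut.
Start: joints at [1.125, 0.383, 0.044, 1.598, -0.018, 1.161, -0.05], TCP at [0.222, -0.611, 0.25] pointing down, gripper open.
Joint ranges: [-2.61, 2.61], [-0.41, 2.15], [-1.48, 1.57], [0, 2.5], [-1.57, 4.71], [0.05, 1.97], [-2.85, 2.85]. Speed limits (rad/s): [2.79, 2.79, 3.14, 3.14, 3.14, 3.14, 3.14].

INTERFACE

Orientations are given as a unit quaternion [x, y, z, w].
In Python, from bench import move_ptp, movel, move_j, move_gripper, pause, inverse_kinematics, read_camera, camera_params, MotionError, sign_off, look_for, tip_of, read_time_s, read_qpos, read_joint_vel, read_effort, read_eef_pos, read_tcp_rot, read_ft_force, read_ft_torque, read_finger_gap, read_grasp_force gives the robot as it stands. Calls block until the motion is done:
- move_ptp(position, orientation): joint-space move of the TCP to a pose.
- movel(position, orientation=None, speed=0.15): straight line of the TCP; orientation=None keeps the orientation; speed is the mean speed in m/s.
- move_j(angles): joint-space move.
- move_gripper(opening, effort=None): finger opening in m; effort is the grip in N (None keeps the last); returns when the fingers have stopped.
- pause(seconds).
- inverse_kinematics(position, orientation): joint angles nearest the present ones, or None.
- read_camera(name): name is "side" or "top"; returns the picture (480x640x3 uint8, red, green, blue); there is no depth.
- camera_params(name): a dict with "K" (3x3 intrinsics, pixels), "camera_from_world" (4x4, takes a point from world to camera coordinates). Camera axes: x right, y down, z forward; pixel columns grow to the right and rows downward; lengths in m; the calibration is good to about 2 mm. A picture is of the moment at which its call begins. camera_params takes no time and is no camera call.
A pose or a line that the arm cannot do raises MotionError and nothing moves.
- sign_off(): hands the job in; it is judged then, once.
Trained networks look in the newest picture that a camera, given by its name, has taken for a name from the list of things; names that differ only in an ending like _2 or _b are one class to them, and where a whole thing is asked for, a point or a joint stands for the part that bears it (a point fixed in the world has none). Each returns a list of dicts, best first, with "confidence" (0 to 1); they miss things now and then, are a little off and sometimes report something else, mostly with a low value. They report only what shows in the picture. A call takes as long as a camera call.
- look_for(camera, name): "at" ([column, row] in pixels, amid what is visible of it).
- tip_of(camera, name): "at" ([column, row] in pixels: a listed point, or the origin of a listed thing).
Readings, each from a call of its own:
- read_time_s(): time.
- read_qpos(): joint angles.
- read_joint_vel(): joint speeds.
- read_effort(): joint torques, N m.
- read_eef_pos(): TCP position.
- read_tcp_rot(): TCP orientation.
- read_ft_force(): force on the tool from outside, world axes, zero at the start.
- read_ft_torque(): the same for the moment, N m.
- read_finger_gap(): finger opening in m.
- read_grasp_force(): force on a finger pad.
Only numpy, scipy, OpenCV 4.12 (cv2) and the standard library are available. Lean on these libraries where they do the work, as an engineer would, in place of code of your own. Each camera call takes 0.05 s, during which the arm holds its last target. There are 200 camera calls.

TASK

On the hook-rack assembly bench, open the blue bead box by one click: slide its shutter plate by the upright black knob from shut to the next stop, the middle one (half-open port), let go and leave it seated there. Leave the shutter of the grey box with the red knob shut.

Things in the scene. Friction and masses are not known exactly. Their poses are not given: they have to be found in the camera images.
- gate (a joint): Travel (m) of the aluminium shutter plate, 80 x 90 x 4 mm, on the fixed BLUE box (110 wide, 200 long, 70 high). Sprung stops: 0 shut (starts here), 0.040 middle, wanted, 0.080 fully open, end of travel. About 6 N moves it on from a stop; let go within 15 mm of a stop, it snaps to within 2 mm of it. The plate's black pointer line meets rail marks: green shut, yellow middle, red fully open.
- gate_grip (a point): Grip point on the axis of the upright black knob (20 mm diameter) on the blue box's shutter: 102 mm above the bench, 26 above the plate, 22 above the rails, 14 below the knob's top. Its y axis is the level direction of opening, z is up; it moves with the plate. When shut, 80 mm from the box's closed end, 120 from the other. Box yaw varies up to 40 degrees; it opens roughly to the robot's left.
- spare_grip (a point): The same point on the upright RED knob of the GREY bead box, an equal fixed box with an equal shutter, which must stay shut. The two boxes change places from run to run.

How it is judged:
By the outcome, as a careful person would: the job done as asked, in the order asked, and still so for the second after the job is handed in, with the robot touching nothing.
It also fails if it takes over 32 s, if anything falls off the work surface, if the arm or the gripper's body presses on something with over 40 N, if the wrist force passes 120 N, or if a joint passes its speed limit or range.

## Working session

There is one attempt and no reset: what is moved stays moved. The work goes in short steps, each a Python script; the robot and the scene stay as the last script left them, time stands still between calls to the robot, and variables do not carry over. Pictures are saved under pics/ and viewed, at most 10 in all, crops included, and the job is handed in when it is done.

```bash
mkdir -p pics; ls
cat > h.py <<'E'
import numpy as np, cv2
from bench import *
from scipy.spatial.transform import Rotation as R
def ray(cam,uv):
    p=camera_params(cam);K=np.array(p["K"]);T=np.array(p["camera_from_world"])
    d=T[:3,:3].T@np.linalg.inv(K)@np.array([uv[0],uv[1],1.]);c=-T[:3,:3].T@T[:3,3]
    return c,d/np.linalg.norm(d)
def onz(cam,uv,z):
    c,d=ray(cam,uv);return c+d*(z-c[2])/d[2]
def proj(cam,X):
    p=camera_params(cam);T=np.array(p["camera_from_world"]);x=np.array(p["K"])@(T[:3,:3]@np.array(X)+T[:3,3]);return x[:2]/x[2]
def snap(cam,name):
    im=read_camera(cam);cv2.imwrite(f"pics/{name}.png",im[:,:,::-1]);return im
E
python3 - <<'E'
from h import *
for c in("top","side"):
    snap(c,c+"1")
    print(c,ray(c,(320,240)))
    for n in("gate_grip","spare_grip"):
        for d in tip_of(c,n)[:3]: print(n,d,onz(c,d["at"],.102))
    for d in look_for(c,"gate")[:3]: print("gate",d,onz(c,d["at"],.076))
E
```

```text
pics
top (array([ 0.40712074, -0.04338536,  1.03344872]), array([ 0.13818785,  0.00527626, -0.99039198]))
gate_grip {'at': [435.1, 198.0], 'confidence': 0.55} [ 0.60912373 -0.22638661  0.102     ]
spare_grip {'at': [208.6, 252.0], 'confidence': 0.61} [0.51503006 0.14247833 0.102     ]
gate {'at': [438.1, 198.6], 'confidence': 0.67} [ 0.61378881 -0.23652191  0.076     ]
side (array([0.05421323, 0.4287497 , 0.69157129]), array([ 0.56669905, -0.51479131, -0.6433056 ]))
gate_grip {'at': [382.0, 184.5], 'confidence': 0.95} [ 0.61035551 -0.21765713  0.102     ]
gate_grip {'at': [242.6, 325.6], 'confidence': 0.35} [0.51440996 0.14548624 0.102     ]
spare_grip {'at': [246.2, 326.8], 'confidence': 0.81} [0.50964522 0.14330652 0.102     ]
gate {'at': [385.6, 190.8], 'confidence': 0.63} [ 0.61761082 -0.23683217  0.076     ]
```

View pics/top1.png

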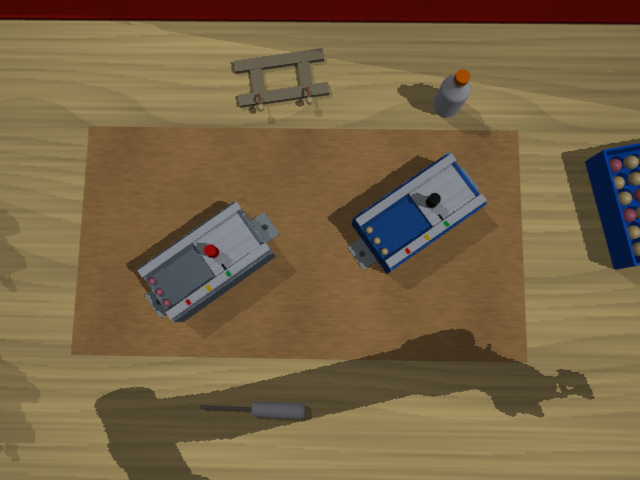

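View pics/side1.png

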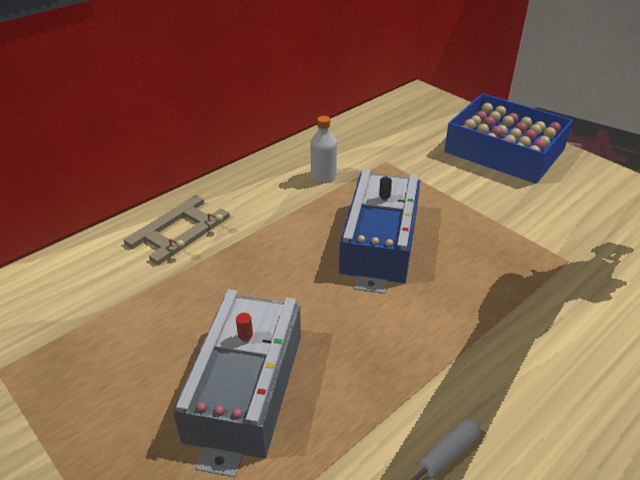

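The top view shows the blue box on the right, with its black knob at about (433,200). Its green, yellow and red marks are at about (446,223), (427,237) and (407,251), and the pointer is at green. The grey box with the red knob is on the left at (211,251). In the side view the black knob is at about (385,188).

```bash
cat > m.py <<'E'
from h import *
def marks(cam,im,roi):
    u0,v0,u1,v1=roi;h=cv2.cvtColor(im,cv2.COLOR_RGB2HSV);out={}
    for n,(a,b) in dict(green=(50,80),yellow=(22,32),red=(0,6)).items():
        m=cv2.inRange(h,(a,170,90),(b,255,255));k=np.zeros_like(m);k[v0:v1,u0:u1]=m[v0:v1,u0:u1]
        nz=cv2.findNonZero(k)
        if nz is not None: c=nz[:,0].mean(0);out[n]=onz(cam,c,.08);print(cam,n,len(nz),c,out[n])
    return out
E
python3 - <<'E'
from m import *
for c,r in (("top",(395,212,460,262)),("side",(398,190,420,245))):
    im=cv2.imread(f"pics/{c}1.png")[:,:,::-1].copy()
    o=marks(c,im,r)
    if "green" in o and "red" in o: d=o["red"]-o["green"];print(d,np.degrees(np.arctan2(d[1],d[0])),np.linalg.norm(d))
# knob blob: black
for c,(u0,v0,u1,v1) in (("top",(422,190,444,210)),("side",(376,174,396,202))):
    g=cv2.imread(f"pics/{c}1.png")[v0:v1,u0:u1].max(2);nz=cv2.findNonZero((g<40).astype(np.uint8))[:,0]
    print(c,nz.min(0)+[u0,v0],nz.max(0)+[u0,v0],nz.mean(0)+[u0,v0])
# triangulate networks
c1,d1=ray("top",(435.1,198));c2,d2=ray("side",(382,184.5))
t=np.linalg.lstsq(np.c_[d1,-d2],c2-c1,rcond=None)[0];print(c1+d1*t[0],c2+d2*t[1])
for x in ((.61,-.222,.102),(.61,-.222,.116)):print(proj("top",x),proj("side",x))
E
```

```text
top green 15 [446.         223.33333333] [ 0.57094699 -0.24808419  0.08      ]
top yellow 16 [426.6875 236.9375] [ 0.54759712 -0.21560888  0.08      ]
top red 15 [407.4        250.53333333] [ 0.52441062 -0.18338217  0.08      ]
[-0.04653637  0.06470202  0.        ] 125.72524919065684 0.07969934485379047
side yellow 9 [406.77777778 213.55555556] [ 0.54666704 -0.21090506  0.08      ]
side red 9 [404.77777778 228.55555556] [ 0.52281554 -0.17907138  0.08      ]
top [426 193] [439 207] [432.56756757 200.18243243]
side [380 184] [390 197] [383.33333333 191.47619048]
[ 0.6103314  -0.22748069  0.09643133] [ 0.61533344 -0.22344301  0.09672284]
[432.41008229 197.44610112] [383.9242893  183.58968623]
[434.04313054 195.61995354] [384.4639821  176.68083267]
```

```bash
cat >> h.py <<'E'
a=np.radians(125.7);D=np.array([np.cos(a),np.sin(a),0])
def quat():
    qs=[]
    for s in(1,-1):
        y=s*D;z=np.array([0,0,-1.]);q=R.from_matrix(np.c_[np.cross(y,z),y,z]).as_quat()
        j=inverse_kinematics([.605,-.221,.20],q)
        if j is not None: qs.append((abs(j[6]),list(q)))
    return min(qs)[1]
E
python3 - <<'E'
from h import *
q=quat()
print(inverse_kinematics([.605,-.221,.2],q))
move_ptp([.605,-.221,.20],q)
movel([.605,-.221,.145],q)
print(read_time_s(),read_eef_pos(),read_ft_force())
s=snap("side","s2")[100:300,280:480];t=snap("top","t2")[100:300,330:530]
cv2.imwrite("pics/c2.png",np.hstack([cv2.resize(x,(400,400),interpolation=3) for x in(s,t)])[:,:,::-1])
print(proj("side",read_eef_pos()),proj("top",read_eef_pos()))
E
```

```text
[ 0.48342729  0.43240697 -0.25242131  1.6470215   0.1191229   1.07726148
 -0.75096578]
2.9 [ 0.60474903 -0.22163834  0.14482511] [ 0.66188088 -0.0569938   0.18107088]
[387.27521424 162.26970684] [437.56261025 193.90512135]
```

View pics/c2.png

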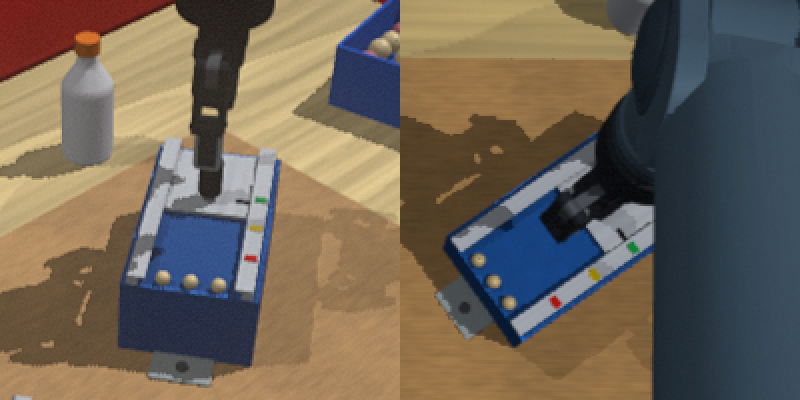

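The near finger lines up with the knob across the slide: side crop, finger at about (208,150), knob at (211,185). The pointer is still at green. I'll descend and grip.

Run:
```python
from h import *
q=quat()
movel([.605,-.221,.106],q,speed=.06)
print(read_ft_force())
move_gripper(.0,20)
p=np.array(read_eef_pos());print(read_time_s(),p,read_finger_gap(),read_grasp_force(),read_ft_force())
s=snap("side","s3")[100:300,280:480];t=snap("top","t3")[100:300,330:530]
cv2.imwrite("pics/c3.png",np.hstack([cv2.resize(x,(400,400),interpolation=3) for x in(s,t)])[:,:,::-1])
```

```text
[ 0.35286807 -0.92280618  0.39668493]
4.4083 [ 0.60521505 -0.22123082  0.10632138] 0.019259567167390523 21.590860784053802 [-0.19768102  0.37923569  1.71638107]
```

View pics/c3.png

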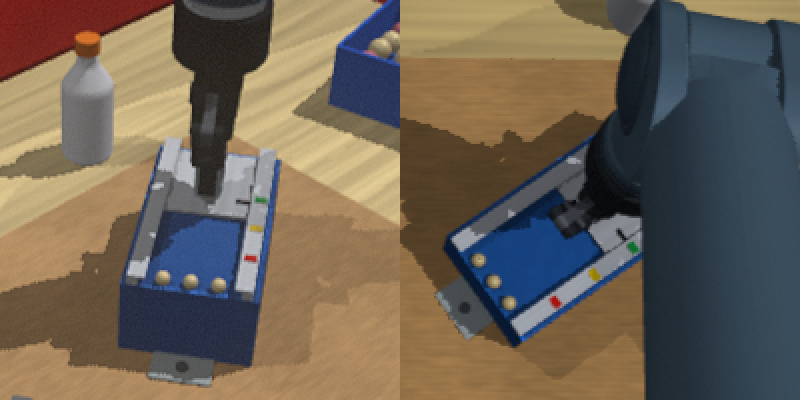

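The gripper holds the knob (gap 19 mm, 21 N), and the pointer is still close to green. Next I slide the plate 40 mm.

Run:
```python
from h import *
q=quat();p=np.array([.605,-.221,.106])
move_gripper(.0,40)
movel(p+.040*D,q,speed=.04)
print(read_time_s(),read_eef_pos(),p+.04*D,read_finger_gap(),read_ft_force())
s=snap("side","s4")[100:300,280:480];t=snap("top","t4")[100:300,330:530]
cv2.imwrite("pics/c4.png",np.hstack([cv2.resize(x,(400,400),interpolation=3) for x in(s,t)])[:,:,::-1])
```

```text
5.875 [ 0.58177058 -0.18842793  0.1063155 ] [ 0.58165835 -0.18851666  0.106     ] 0.01862915088673539 [-0.95875303 -0.40875383  5.05628246]
```

View pics/c4.png

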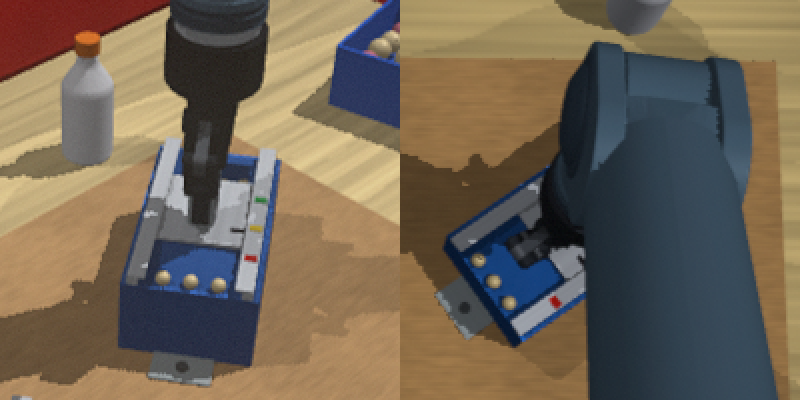

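The pointer is now at yellow: side crop, pointer at (238,230), yellow mark at (256,228). I'll release, lift and check.

Run:
```python
from h import *
q=quat();p=np.array([.605,-.221,.106])+.04*D
move_gripper(.085)
movel(p+[0,0,.12],q,speed=.1)
move_ptp([.35,-.45,.3],q); pause(.3)
print(read_time_s(),read_ft_force())
s=snap("side","s5")[130:430,180:480];t=snap("top","t5")[130:330,130:530]
cv2.imwrite("pics/c5.png",np.hstack([cv2.resize(s,(300,300)),cv2.resize(t,(500,250),interpolation=3)[:250] if 0 else cv2.copyMakeBorder(cv2.resize(t,(500,250),interpolation=3),0,50,0,0,0)])[:,:,::-1])
```

```text
9.625 [-0.07076344 -0.13192976 -0.26538523]
```

View pics/c5.png

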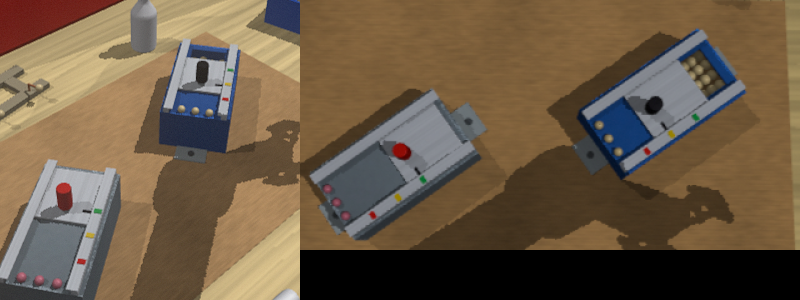

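The blue pointer, at (667,127), meets the yellow mark at (671,134), so the port is half open. The grey pointer is still at green, and the arm is clear.

```bash
python3 -c "
from bench import *
print(sign_off())"
```

```text
the job is handed in; nothing more can be done
None
```

I slid the blue box's shutter to its middle stop and let go; in the last pictures its pointer is at the yellow mark and the grey box's is still at green (shut). I handed the job in at about 9.6 s, with the arm clear.

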